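Clear the catch tray, then hold the run lever at half travel

TASK

Move the two finished flanged bushings from the lathe's catch tray into the green stock bin, each standing upright on its flange; leave the plain bar end in the tray and the other things where they are. Then press the spring-loaded hold-to-run lever down with the fingers to half its travel, where its cross bar is level with the tops of the two posts beside it, never close to the bottom stop, and never before both bushings are in the bin. Finish while still holding the lever there: do not let go.

Things in the scene. Friction and masses are not known exactly. Their poses are not given: they have to be found in the camera images.
- bushing_a_center (a point): Finished flanged bushing, bare steel, loose, about 0.2 to 0.45 kg: a tube 40 mm outside, 24 mm bore (nothing fits into the bore), 50 mm tall overall, standing on a 54 mm wide, 8 mm thick flange at its foot. This point is on its axis half-way up (25 mm above its underside); z is its axis, up as it stands. It starts standing in the tray.
- bushing_b_center (a point): The second finished bushing, same as the first, same point. The bushings and the bar end stand in one row along the tray's x axis, in any order, about 78 mm apart (65 mm at the least).
- bar_end_center (a point): Bar end left over from turning, dark steel, no flange and no bore: solid cylinder 36 mm wide, 34 mm tall, standing in the tray. Point on its axis half-way up. Stays where it is (within 30 mm).
- tray: Catch tray of bare sheet steel, fixed to the bench: 260 mm (its x) by 180 mm (its y), floor top 4 mm and rim 22 mm above the bench, walls 4 mm thick. At its +x end a 110 mm wide aluminium chute slopes up away from it, from about 20 mm to 80 mm (with its side lips) above the bench, between 130 and 200 mm from the origin. Origin: centre of its underside, z up, x along the row of parts.
- bin: Green plastic stock bin, open on top, fixed to the bench: 240 mm (its x) by 180 mm (its y) outside, walls and floor 5 mm thick. Back (+x) and side walls 60 mm tall above the bench, front wall (-x) and the first 50 mm of the sides 35 mm tall. Origin: centre of its underside, z up.
- station: Lever station, fixed to the bench: grey base plate 190 mm (its x) by 150 mm (its y), 30 mm tall, with two bearing ears at the +x end that carry the lever's hinge (70 mm to +x of the origin, 65 mm above the bench, axis along its y), and two upright steel posts, 12 mm thick, 49 mm to -x of the origin and 60 mm to either side, whose tops are 88 mm above the bench. Origin: centre of its underside, z up.
- lever_bar (a point): Centre of the lever's black cross bar: a round bar 18 mm thick and 82 mm long, along the station's y, at the end of a 120 mm steel arm that runs from the hinge to the station's -x side. At rest the bar's centre is 100 mm above the bench (top 109 mm) and 45 mm to -x of the station's origin; half-way down 79 mm (top 88 mm, level with the post tops); at the bottom stop 58 mm. This point moves with the bar.
- lever (a joint): Angle of the lever, rad: 0 at rest (up), grows as the bar is pressed down, 0.18 at half travel, 0.36 at the bottom stop. A spring returns it: pressing down on the bar takes about 4.5 N to start, 9 N at half travel, 13.5 N at the bottom.
- bearing: Bystander: loose steel bearing ring, 72 mm wide, 18 mm tall, on the bench. Origin: centre of its underside.
- wrench: Bystander: steel wrench 170 mm long lying on the bench. Origin: its middle, on its underside.
- bottle: Bystander: white plastic bottle with black cap, 72 mm wide, 190 mm tall, on the bench. Origin: centre of its underside.
There are look-alikes about, which are no part of the job. What is shaped like the part that bears bushing_a_center but brown is not meant.

How it is judged:
By the outcome, as a careful person would: the job done as asked, in the order asked, and still so for the second after the job is handed in, while the arm keeps its last pose, push and grip.
It also fails if it takes over 61 s, if anything falls off the work surface, if the arm or the gripper's body presses on something with over 40 N, if the wrist force passes 120 N, or if a joint passes its speed limit or range.

ROBOT

A 6-joint arm with a two-finger parallel gripper is mounted at the origin on the work surface. World frame = base frame: x ahead of the robot, y to its left, z up, the work surface at z = 0. Lengths are in m, angles in rad, forces in N, time in s.
With the tool pointing down it reaches from about 0.275 to 0.825 m from the base axis. Payload 4.9 kg.
Tool frame: the origin (TCP) lies at the very end of the fingers, on their centre line; the grasp point (between the pads) lies 19 mm behind it; z points along the fingers, y is the line along which they close (so a half turn about z gives the same grasp; the last joint's range is limited). The gripper opens to 85 mm and grips with 20 to 120 N. Pads are 22 mm wide; open, the fingers measure 114 mm over their backs; the gripper's body (76 mm by 85 mm) begins 54 mm behind the grasp point. The pads swing forward as they close: fully open they stand 13 mm farther back than shut.
Start: joints at [1.103, 0.326, -0.193, 1.052, 0, 1.437], TCP at [0.18, 0.52, 0.231] pointing down, gripper open.
Joint ranges: [-2.65, 2.65], [-0.97, 1.79], [-1.3, 1.35], [-1.93, 2.1], [-1.47, 1.37], [-3.14, 3.14]. Speed limits (rad/s): [2.57, 2.57, 3.14, 3.14, 3.14, 3.14].

INTERFACE

Orientations are given as a unit quaternion [x, y, z, w].
In Python, from plant import ctrl gives the robot as it stands.
- The arm moves only by the tool carry_out, never from a script. Its argument "increments" is a list of rows, each a list of 2 entries, a list of its own where there are three numbers: the shift along the world's x, y, z normalised to -1 to 1, where 1 is 50 cm, then the turn, a rotation vector about the world's x, y, z normalised to -1 to 1, where 1 is 90 degrees. In form: [[[dx, dy, dz], [wx, wy, wz]], ...]. A call has 1 to 20 rows; each row is the pose to reach, as a shift and turn from the pose commanded when the call began; what a row does not reach only later rows make up. A row lasts 1/10 s, in which the tool goes at most 50 mm and 8.59 degrees, less where a joint would pass 70% of its speed; a pose out of reach is approached as far as the arm can. A call with a number of a shift or a turn outside -1 to 1 is refused whole. A call with a gripper value outside its range is refused whole. "hand" is the finger opening in mm, from 0 to 85.4, set as the call begins (left out, the last holds). The fingers move at their own pace and stop on an object; the grip force is fixed at half the most. Time passes only in rows, so rows that repeat a pose let the fingers close. It gives the time, the measured TCP pose, the force, the opening and the grip force at its end, in the units of the state.
- ctrl.read_state(): the state, without advancing time (a new reading comes with each control period).
- ctrl.capture(name): name is "side" or "top" or "wrist"; returns the picture (400x640x3 uint8, blue, green, red); there is no depth.
- ctrl.camera_params(name): a dict with "fx", "fy", "cx", "cy" (pixels), "R" (3x3) and "t" (3): a world point X has camera coordinates R X + t. Camera axes: x right, y down, z forward; pixel columns grow to the right and rows downward; lengths in m; the calibration is good to about 2 mm. A picture is of the moment at which its call begins: read the wrist's pose just before it. camera_params takes no time and is no camera call; for the wrist camera it gives the pose at the moment of the call.
- ctrl.close_job(): hands the job in; it is judged then, once.
The state is a dict: "clock": time; "joint_positions": joint angles; "qvel": joint speeds; "tau": joint torques, N m; "tcp_pos": TCP position; "orientation": TCP orientation; "contact_force": force on the tool from outside, world axes, zero at the start; "ft_torque": the same for the moment, N m; "finger_gap": finger opening in m; "gripper_force": force on a finger pad.
Only numpy, scipy, OpenCV 4.12 (cv2) and the standard library are available. Lean on these libraries where they do the work, as an engineer would, in place of code of your own. Each camera call takes 0.05 s, during which the arm holds its last target. There are 200 camera calls.

## Working session

There is one attempt and no reset: what is moved stays moved. The work goes in short steps, Python scripts to look and compute and a tool call to move; the robot and the scene stay as the last step left them, time stands still between calls to the robot, and variables do not carry over. Pictures are saved under pics/ and viewed, at most 10 in all, crops included, and the job is handed in when it is done.

Besides the shell and the picture viewer there is one more tool, called by a JSON object that holds its "method" and its "body". carry_out: Moves the arm, as the interface text tells. Its arguments: {"type":"object","properties":{"increments":{"type":"array","items":{"type":"array"}},"hand":{"type":"number"}},"required":["increments"]}

```bash
mkdir -p pics
python3 - <<'E'
from plant import ctrl
import cv2,numpy as np
s=ctrl.read_state(); print(s['clock'],s['tcp_pos'],s['orientation'],s['contact_force'])
for n in('side','top'):
    cv2.imwrite(f'pics/{n}0.png',ctrl.capture(n)); p=ctrl.camera_params(n); print(n,p)
E
```

```text
0.0 [0.17992291 0.51912106 0.23048856] [ 1.66158812e-01  9.86098611e-01 -8.42250708e-04 -2.63586189e-04] [ 0.37369712 -0.06011922  0.42310307]
side {'fx': 367.54059755321106, 'fy': 367.54059755321106, 'cx': 319.4740474628817, 'cy': 201.49889650705586, 'R': array([[ 0.9252754 , -0.37914229,  0.01079575],
       [-0.17515001, -0.45234366, -0.87447566],
       [ 0.33643409,  0.80723995, -0.48494924]]), 't': array([-0.49083892,  0.17433362,  1.08519933])}
top {'fx': 488.9200370945144, 'fy': 488.9200370945144, 'cx': 319.3483889658532, 'cy': 204.51293466621732, 'R': array([[ 0.02130151, -0.99971204,  0.01104875],
       [-0.99756955, -0.02198659, -0.0661179 ],
       [ 0.06634179, -0.00961349, -0.99775064]]), 't': array([-0.02623683,  0.52984652,  1.73990687])}
```

View pics/top0.png

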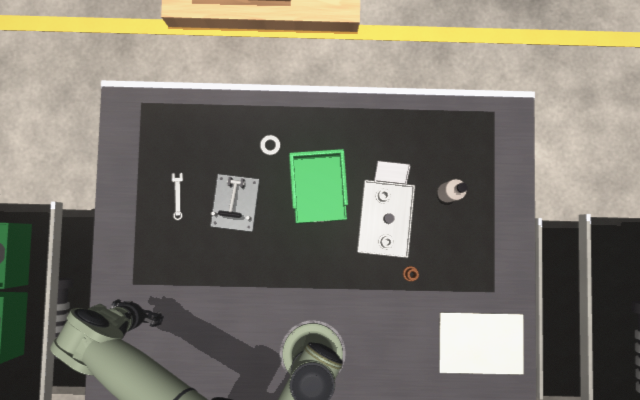

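View pics/side0.png

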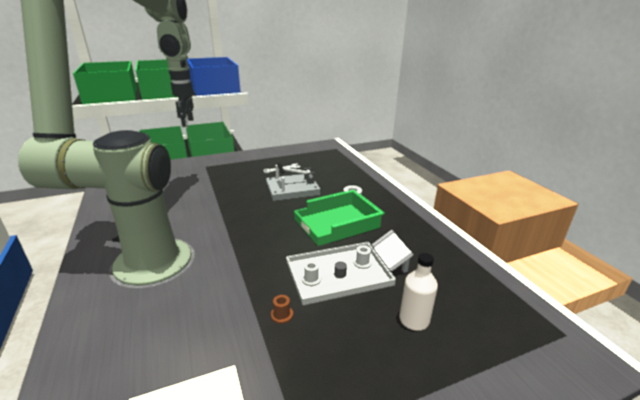

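Top view: bright flanged bushings are at (383,196) and (386,242), with the dark, flangeless bar end between them at (389,218). The brown look-alike is at (411,274), outside the tray, so it is not meant. The bin is at (319,187), the station at (235,203) with its bar at (230,214), and the bottle at (452,190). I'll confirm this in an enlarged crop and measure.

```bash
cat > h.py <<'E'
from plant import ctrl
import cv2,numpy as np
def ray(n,u,v,z,p=None):
    p=p or ctrl.camera_params(n); R=p['R'];c=-R.T@p['t']
    d=R.T@np.array([(u-p['cx'])/p['fx'],(v-p['cy'])/p['fy'],1]); return c+d*(z-c[2])/d[2]
def proj(n,X,p=None):
    p=p or ctrl.camera_params(n); q=p['R']@np.array(X)+p['t']; return q[0]/q[2]*p['fx']+p['cx'],q[1]/q[2]*p['fy']+p['cy']
def box(n,m,z):
    cs,_=cv2.findContours(m.astype(np.uint8),0,2); c=max(cs,key=cv2.contourArea)
    P=np.array([ray(n,*q[0],z)[:2] for q in c],np.float32); return cv2.minAreaRect(P)
E
python3 - <<'E'
from h import *
t=cv2.imread('pics/top0.png'); h=cv2.cvtColor(t,cv2.COLOR_BGR2HSV)
g=(h[...,0]>45)&(h[...,0]<80)&(h[...,1]>100); g[:,:250]=0; g[:,400:]=0
print('bin',box('top',g,.05))
for n,u,v,z in[('A',383,196,.054),('B',386,242,.054),('bar',389,218,.038),('brown',411,274,.05),('levbar',231,214,.1),('bearing',270,145,.018),('bottle',452,190,.1)]: print(n,ray('top',u,v,z).round(3))
w=(h[...,2]>150)&(h[...,1]<40); w[:,:350]=0;w[:,430:]=0;w[:181]=0;w[262:]=0
print('tray',box('top',w,.022))
s=(h[...,2]>70)&(h[...,1]<60); s[:,:205]=0;s[:,265:]=0;s[:170]=0;s[235:]=0
print('station',box('top',s,.03))
a=cv2.resize(t[130:290,345:475],None,fx=3.6,fy=3.6,interpolation=2); b=cv2.resize(t[160:240,200:265],None,fx=5,fy=5,interpolation=2)
o=np.zeros((576,800,3),np.uint8); o[:a.shape[0],:a.shape[1]]=a; o[:400,470:795]=b
cv2.imwrite('pics/crop0.png',o)
E
```

```text
bin ((0.5950508117675781, -0.010076463222503662), (0.251871258020401, 0.19597968459129333), 5.36574125289917)
A [ 0.563 -0.238  0.054]
B [ 0.401 -0.251  0.054]
bar [ 0.486 -0.263  0.038]
brown [ 0.291 -0.341  0.05 ]
levbar [0.486 0.287 0.1  ]
bearing [0.742 0.168 0.018]
bottle [ 0.585 -0.47   0.1  ]
tray ((0.4915757179260254, -0.2545078694820404), (0.18132661283016205, 0.2716940641403198), 85.04608917236328)
station ((0.5309985280036926, 0.28990989923477173), (0.15944024920463562, 0.19436028599739075), 84.29705810546875)
```

View pics/crop0.png

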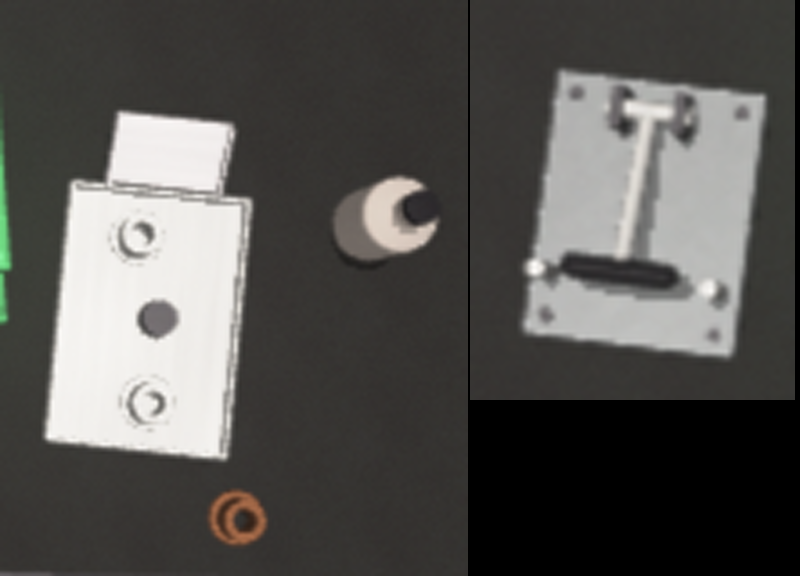

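The crop shows both bare-steel bushings with a ring-shaped flange and a bore at crop (137,238) and (148,403). The bar end at (158,319) is solid and dark, and the brown one at (238,517) is outside the tray. The bin's low front faces the robot. Setting out.

{"method": "carry_out", "body": {"increments": [[[0.506,-1.0,-0.02],[0,0,0.156]],[[0.506,-1.0,-0.02],[0,0,0.156]],[[0.506,-1.0,-0.02],[0,0,0.156]],[[0.506,-1.0,-0.02],[0,0,0.156]],[[0.506,-1.0,-0.02],[0,0,0.156]],[[0.506,-1.0,-0.02],[0,0,0.156]],[[0.506,-1.0,-0.02],[0,0,0.156]],[[0.506,-1.0,-0.02],[0,0,0.156]],[[0.506,-1.0,-0.02],[0,0,0.156]],[[0.506,-1.0,-0.02],[0,0,0.156]],[[0.506,-1.0,-0.02],[0,0,0.156]],[[0.506,-1.0,-0.02],[0,0,0.156]]], "hand": 62}}

```text
clock: 1.3
tcp_pos: [0.4351, 0.0157, 0.2211]
orientation: [0.047, 0.999, -0.001, 0.001]
contact_force: [-1.0, 0.4, 0.1]
finger_gap: 0.0626
gripper_force: 0.0
```

{"method": "carry_out", "body": {"increments": [[[0.16,-0.514,-0.04],[0,0,0]],[[0.16,-0.514,-0.04],[0,0,0]],[[0.16,-0.514,-0.04],[0,0,0]],[[0.16,-0.514,-0.04],[0,0,0]],[[0.16,-0.514,-0.04],[0,0,0]],[[0.16,-0.514,-0.04],[0,0,0]],[[0.16,-0.514,-0.04],[0,0,0]],[[0.16,-0.514,-0.04],[0,0,0]],[[0.16,-0.514,-0.04],[0,0,0]]]}}

```text
clock: 2.2
tcp_pos: [0.5127, -0.2356, 0.2011]
orientation: [0.044, 0.999, 0.0, -0.0]
contact_force: [0.6, -0.7, 0.9]
finger_gap: 0.0621
gripper_force: 0.0
```

Run:
```python
from h import *
s=ctrl.read_state(); print(s['clock'],s['tcp_pos'],s['orientation'],s['finger_gap'])
p=ctrl.camera_params('wrist'); np.save('pw1.npy',p,allow_pickle=True); i=ctrl.capture('wrist'); cv2.imwrite('pics/w1.png',i)
for X in[(.563,-.238,.054),(.401,-.251,.054),(.486,-.263,.038)]: print(proj('wrist',X,p))
print(-p['R'].T@p['t'])
```

```text
2.2 [ 0.51270741 -0.23561655  0.20114454] [ 4.35972345e-02  9.99048947e-01  4.95659717e-04 -4.87430716e-04] 0.062067187347380766
(np.float64(324.66841313872135), np.float64(228.17350833932207))
(np.float64(296.2259037755125), np.float64(69.35030057826006))
(np.float64(295.2967493379017), np.float64(157.91438402523897))
[ 0.44074789 -0.22976614  0.3447281 ]
```

View pics/w1.png

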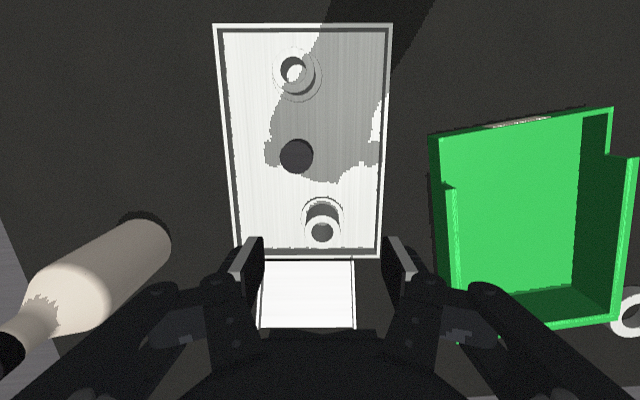

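Wrist view: A's top bore is at (322,231) and its flange around (323,212). B's top is at (294,71) and the bar end at (297,156). The bin is to the right, with its low front towards the robot.

Run:
```python
from h import *
p=np.load('pw1.npy',allow_pickle=True).item()
for u,v,z in[(321.5,231.5,.054),(294,71,.054),(296.5,155,.038),(428,137,.035),(613,107,.035),(444,348,.06),(620,320,.06),(450,187,.06),(637,157,.06)]: print(u,v,ray('wrist',u,v,z,p).round(4))
```

```text
321.5 231.5 [ 0.5666 -0.2418  0.054 ]
294 71 [ 0.4022 -0.2532  0.054 ]
296.5 155 [ 0.483  -0.2614  0.038 ]
428 137 [ 0.4765 -0.1204  0.035 ]
613 107 [0.4624 0.0693 0.035 ]
444 348 [ 0.7307 -0.1056  0.06  ]
620 320 [0.7075 0.1007 0.06  ]
450 187 [ 0.5262 -0.106   0.06  ]
637 157 [0.5113 0.0783 0.06  ]
```

{"method": "carry_out", "body": {"increments": [[[0.104,-0.006,-0.0],[0,0,0]],[[0.104,-0.006,-0.1],[0,0,0]],[[0.104,-0.006,-0.2],[0,0,0]],[[0.104,-0.006,-0.25],[0,0,0]],[[0.104,-0.006,-0.29],[0,0,0]],[[0.104,-0.006,-0.33],[0,0,0]],[[0.104,-0.006,-0.35],[0,0,0]],[[0.104,-0.006,-0.366],[0,0,0]],[[0.104,-0.006,-0.366],[0,0,0]]]}}

```text
clock: 3.15
tcp_pos: [0.5649, -0.2396, 0.0179]
orientation: [0.044, 0.999, 0.0, -0.0]
contact_force: [-0.1, -0.0, -0.2]
finger_gap: 0.0621
gripper_force: 0.0
```

{"method": "carry_out", "body": {"increments": [[[0,0,0],[0,0,0]],[[0,0,0],[0,0,0]],[[0,0,0],[0,0,0]],[[0,0,0],[0,0,0]],[[0,0,0],[0,0,0]],[[0,0,0],[0,0,0]]], "hand": 30}}

```text
clock: 3.75
tcp_pos: [0.5661, -0.2409, 0.0197]
orientation: [0.044, 0.999, -0.001, 0.001]
contact_force: [-1.7, 0.0, 7.2]
finger_gap: 0.0388
gripper_force: 60.7
```

{"method": "carry_out", "body": {"increments": [[[0,0,0.06],[0,0,0]],[[0,0,0.14],[0,0,0]],[[0,0,0.22],[0,0,0]],[[0.01,0.04,0.24],[0,0,0.02]],[[0.04,0.11,0.24],[0,0,0.04]],[[0.07,0.19,0.24],[0,0,0.06]],[[0.1,0.27,0.24],[0,0,0.08]],[[0.13,0.35,0.24],[0,0,0.1]],[[0.15,0.42,0.24],[0,0,0.11]],[[0.16,0.46,0.24],[0,0,0.11]],[[0.16,0.468,0.22],[0,0,0.11]],[[0.16,0.468,0.16],[0,0,0.11]],[[0.16,0.468,0.1],[0,0,0.11]],[[0.16,0.468,0.06],[0,0,0.11]],[[0.16,0.468,0.03],[0,0,0.11]],[[0.16,0.468,0.015],[0,0,0.11]],[[0.16,0.468,0.006],[0,0,0.11]],[[0.16,0.468,0.006],[0,0,0.11]],[[0.16,0.468,0.004],[0,0,0.11]],[[0.16,0.468,0.004],[0,0,0.11]]]}}

```text
clock: 5.75
tcp_pos: [0.6459, -0.0064, 0.021]
orientation: [-0.042, 0.999, -0.0, 0.001]
contact_force: [-0.5, -0.1, -3.4]
finger_gap: 0.0389
gripper_force: 61.2
```

Run:
```python
from h import *
i=ctrl.capture('wrist'); cv2.imwrite('pics/w2.png',i)
s=ctrl.read_state();print(s['clock'],s['tcp_pos'],s['contact_force'],s['finger_gap'])
```

```text
5.8 [ 0.64572883 -0.00640053  0.02093706] [ 0.01947361 -0.10265882 -2.49597178] 0.03864868925800049
```

View pics/w2.png

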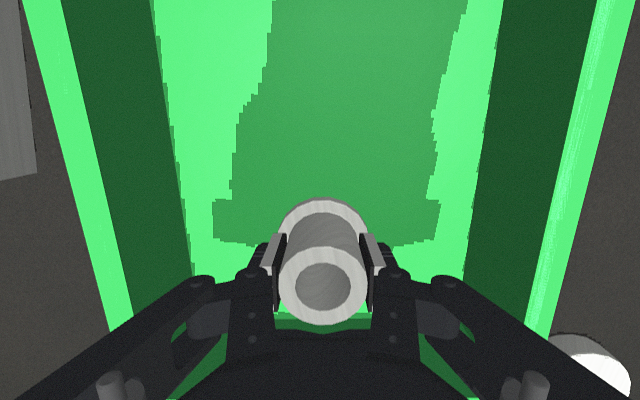

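The bushing (top at (322,285)) is held upright inside the bin, just off the floor (the force still shows its weight). I'll lower it 2 mm and release.

{"method": "carry_out", "body": {"increments": [[[0,0,-0.003],[0,0,0]],[[0,0,-0.004],[0,0,0]],[[0,0,-0.004],[0,0,0]]]}}

```text
clock: 6.1
tcp_pos: [0.6458, -0.0064, 0.0207]
orientation: [-0.042, 0.999, -0.0, 0.001]
contact_force: [-5.2, 0.8, 9.9]
finger_gap: 0.0386
gripper_force: 62.6
```

{"method": "carry_out", "body": {"increments": [[[0,0,0],[0,0,0]],[[0,0,0],[0,0,0]],[[0,0,0],[0,0,0]],[[0,0,0],[0,0,0]],[[0,0,0.02],[0,0,0]],[[0,0,0.08],[0,0,0]],[[0,0,0.16],[0,0,0]],[[0,0,0.25],[0,0,0]],[[0,0,0.26],[0,0,0]]], "hand": 62}}

```text
clock: 7.0
tcp_pos: [0.6492, -0.0067, 0.1556]
orientation: [-0.042, 0.999, -0.001, 0.005]
contact_force: [1.5, 0.5, 0.3]
finger_gap: 0.0617
gripper_force: 0.0
```

{"method": "carry_out", "body": {"increments": [[[-0.486,-0.492,0],[0,0,-0.11]],[[-0.486,-0.492,0],[0,0,-0.11]],[[-0.486,-0.492,0],[0,0,-0.11]],[[-0.486,-0.492,0],[0,0,-0.11]],[[-0.486,-0.492,0],[0,0,-0.11]],[[-0.486,-0.492,0],[0,0,-0.11]],[[-0.486,-0.492,0],[0,0,-0.11]],[[-0.486,-0.492,0],[0,0,-0.11]],[[-0.486,-0.492,-0.02],[0,0,-0.11]],[[-0.486,-0.492,-0.1],[0,0,-0.11]],[[-0.486,-0.492,-0.16],[0,0,-0.11]],[[-0.486,-0.492,-0.2],[0,0,-0.11]],[[-0.486,-0.492,-0.23],[0,0,-0.11]],[[-0.486,-0.492,-0.25],[0,0,-0.11]],[[-0.486,-0.492,-0.258],[0,0,-0.11]],[[-0.486,-0.492,-0.258],[0,0,-0.11]]]}}

```text
clock: 8.6
tcp_pos: [0.4025, -0.2516, 0.0189]
orientation: [0.044, 0.999, 0.0, -0.0]
contact_force: [-0.1, 0.5, 0.4]
finger_gap: 0.062
gripper_force: 0.0
```

{"method": "carry_out", "body": {"increments": [[[0,0,0],[0,0,0]],[[0,0,0],[0,0,0]],[[0,0,0],[0,0,0]],[[0,0,0],[0,0,0]],[[0,0,0],[0,0,0]],[[0,0,0],[0,0,0]]], "hand": 30}}

```text
clock: 9.2
tcp_pos: [0.4029, -0.2529, 0.0203]
orientation: [0.044, 0.999, -0.001, 0.001]
contact_force: [-0.5, 1.4, 6.1]
finger_gap: 0.0391
gripper_force: 60.4
```

{"method": "carry_out", "body": {"increments": [[[0,0,0.06],[0,0,0]],[[0,0,0.14],[0,0,0]],[[0,0,0.22],[0,0,0]],[[0.02,0.03,0.24],[0,0,0.02]],[[0.06,0.1,0.24],[0,0,0.04]],[[0.11,0.18,0.24],[0,0,0.06]],[[0.16,0.26,0.24],[0,0,0.08]],[[0.21,0.34,0.24],[0,0,0.1]],[[0.26,0.41,0.24],[0,0,0.11]],[[0.3,0.465,0.24],[0,0,0.11]],[[0.306,0.476,0.22],[0,0,0.11]],[[0.306,0.476,0.16],[0,0,0.11]],[[0.306,0.476,0.1],[0,0,0.11]],[[0.306,0.476,0.06],[0,0,0.11]],[[0.306,0.476,0.03],[0,0,0.11]],[[0.306,0.476,0.015],[0,0,0.11]],[[0.306,0.476,0.006],[0,0,0.11]],[[0.306,0.476,0.002],[0,0,0.11]],[[0.306,0.476,0.0],[0,0,0.11]],[[0.306,0.476,0.0],[0,0,0.11]]]}}

```text
clock: 11.2
tcp_pos: [0.5543, -0.0147, 0.0213]
orientation: [-0.042, 0.999, -0.0, -0.0]
contact_force: [-7.1, 0.3, 11.9]
finger_gap: 0.0387
gripper_force: 62.9
```

{"method": "carry_out", "body": {"increments": [[[0,0,0],[0,0,0]],[[0,0,0],[0,0,0]],[[0,0,0],[0,0,0]],[[0,0,0],[0,0,0]],[[0,0,0.02],[0,0,0]],[[0,0,0.08],[0,0,0]],[[0,0,0.16],[0,0,0]],[[0,0,0.25],[0,0,0]],[[0,0,0.34],[0,0,0]],[[0,0,0.36],[0,0,0]],[[0,0,0.36],[0,0,0]]], "hand": 62}}

```text
clock: 12.3
tcp_pos: [0.5568, -0.0145, 0.202]
orientation: [-0.042, 0.999, -0.001, 0.003]
contact_force: [-0.2, -0.3, -0.7]
finger_gap: 0.0617
gripper_force: 0.0
```

{"method": "carry_out", "body": {"increments": [[[-0.18,0.58,0],[0,0,-0.11]],[[-0.18,0.58,0],[0,0,-0.11]],[[-0.18,0.58,0],[0,0,-0.11]],[[-0.18,0.58,0],[0,0,-0.11]],[[-0.18,0.58,0],[0,0,-0.11]],[[-0.18,0.58,0],[0,0,-0.11]],[[-0.18,0.58,0],[0,0,-0.11]],[[-0.18,0.58,0],[0,0,-0.11]],[[-0.18,0.58,0],[0,0,-0.11]]], "hand": 0}}

```text
clock: 13.2
tcp_pos: [0.4648, 0.2746, 0.1981]
orientation: [0.045, 0.999, -0.001, -0.001]
contact_force: [-0.3, 0.0, 1.0]
finger_gap: 0.0001
gripper_force: 0.0
```

Run:
```python
from h import *
s=ctrl.read_state();print(s['clock'],s['tcp_pos'],s['orientation'],s['contact_force'],s['finger_gap'])
p=ctrl.camera_params('wrist'); np.save('pw3.npy',p,allow_pickle=True); i=ctrl.capture('wrist')
t=ctrl.capture('top'); cv2.imwrite('pics/top3.png',t)
c=cv2.resize(t[140:290,280:430],None,fx=2.6,fy=2.6,interpolation=2)
o=np.zeros((600,800,3),np.uint8); o[:200,:320]=cv2.resize(i,(320,200)); o[:390,330:720]=c
cv2.imwrite('pics/w3.png',i); cv2.imwrite('pics/c3.png',c)
```

```text
13.2 [0.46476414 0.27463895 0.19805608] [ 4.45830728e-02  9.99004970e-01 -7.83141880e-04 -8.98232419e-04] [-0.28131108  0.04581461  0.95295995] 0.00012211536192123737
```

View pics/w3.png

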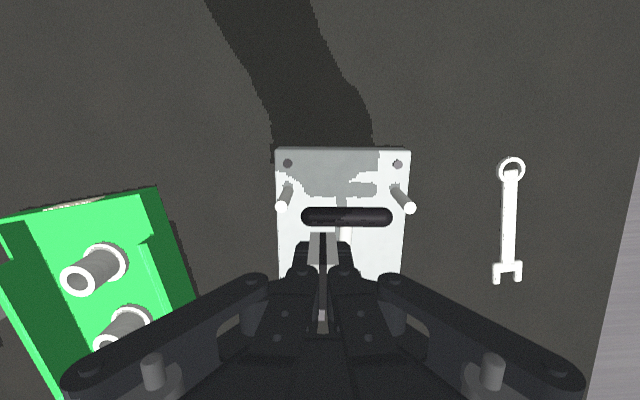

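View pics/c3.png

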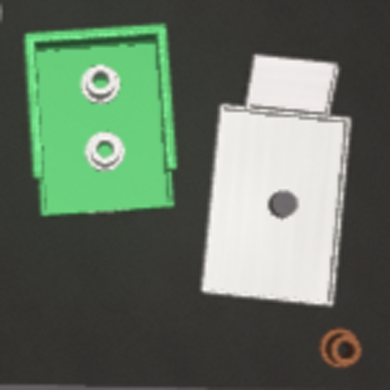

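Both bushings stand upright in the bin at crop (100,83) and (104,152), and the bar end is still in the tray. In the wrist view the lever's cross bar runs from (301,216) to (393,217), and the post tops are at (281,206) and (410,207).

Run:
```python
from h import *
p=np.load('pw3.npy',allow_pickle=True).item()
for u,v,z in[(301,216.5,.1),(393,217,.1),(347,216.5,.1),(281,206,.088),(410,207,.088)]: print(ray('wrist',u,v,z,p).round(4))
t=cv2.imread('pics/top3.png')
print(ray('top',230.4,214,.1))
```

```text
[0.4812 0.2532 0.1   ]
[0.4889 0.3353 0.1   ]
[0.4848 0.2943 0.1   ]
[0.4736 0.2343 0.088 ]
[0.4851 0.354  0.088 ]
[0.48566352 0.2890392  0.1       ]
```

{"method": "carry_out", "body": {"increments": [[[0.035,0.033,-0.05],[0,0,0]],[[0.035,0.033,-0.1],[0,0,0]],[[0.035,0.033,-0.14],[0,0,0]],[[0.035,0.033,-0.16],[0,0,0]],[[0.035,0.033,-0.164],[0,0,0]],[[0.035,0.033,-0.168],[0,0,0]],[[0.035,0.033,-0.168],[0,0,0]]]}}

```text
clock: 14.0
tcp_pos: [0.4834, 0.2921, 0.1161]
orientation: [0.045, 0.999, 0.0, 0.001]
contact_force: [-0.8, -0.0, -0.5]
finger_gap: 0.0002
gripper_force: 0.0
```

{"method": "carry_out", "body": {"increments": [[[0,0,-0.006],[0,0,0]],[[0,0,-0.012],[0,0,0]],[[0,0,-0.018],[0,0,0]],[[0,0,-0.024],[0,0,0]],[[0,0,-0.03],[0,0,0]],[[0,0,-0.034],[0,0,0]],[[0,0,-0.038],[0,0,0]],[[0,0,-0.042],[0,0,0]],[[0,0,-0.044],[0,0,0]],[[0,0,-0.046],[0,0,0]],[[0,0,-0.048],[0,0,0]],[[0,0,-0.05],[0,0,0]],[[0,0,-0.05],[0,0,0]],[[0,0,-0.05],[0,0,0]]]}}

```text
clock: 15.4
tcp_pos: [0.4805, 0.2927, 0.0906]
orientation: [0.044, 0.999, 0.001, -0.002]
contact_force: [-6.7, 0.1, 8.9]
finger_gap: -0.0004
gripper_force: 4.5
```

Run:
```python
from h import *
s=ctrl.read_state();print(s['clock'],s['tcp_pos'],s['contact_force'],s['finger_gap'])
p=ctrl.camera_params('wrist'); i=ctrl.capture('wrist'); j=ctrl.capture('side')
print([proj('wrist',X,p) for X in[(.474,.234,.088),(.485,.354,.088)]])
o=np.zeros((600,800,3),np.uint8)
o[:300]=cv2.resize(i[100:250,140:540],(800,300)); o[300:]=cv2.resize(j[150:210,240:400],(800,300),interpolation=2)
cv2.imwrite('pics/c4.png',o)
```

```text
15.4 [0.48050156 0.29270553 0.09064075] [-6.67312633  0.0795165   8.86992648] -0.0004295181680012245
[(np.float64(217.50759575356537), np.float64(243.5232021770192)), (np.float64(433.1827167150105), np.float64(244.3987147438295))]
```

View pics/c4.png

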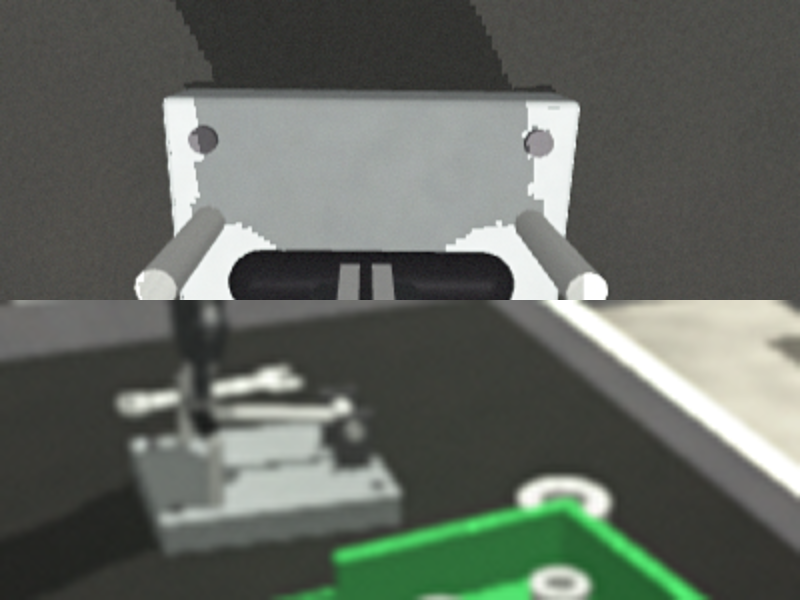

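The fingertips are on the bar at crop (365,280), next to the post tops at (156,285) and (588,287). The TCP and the bar-to-post scale both put the bar top about 2.6 mm too high. I'll press a little further and ease the sideways drag.

{"method": "carry_out", "body": {"increments": [[[-0.002,0,-0.002],[0,0,0]],[[-0.004,0,-0.004],[0,0,0]],[[-0.004,0,-0.005],[0,0,0]],[[-0.004,0,-0.005],[0,0,0]],[[-0.004,0,-0.005],[0,0,0]],[[-0.004,0,-0.005],[0,0,0]]]}}

```text
clock: 16.1
tcp_pos: [0.48, 0.2927, 0.0886]
orientation: [0.044, 0.999, 0.001, -0.0]
contact_force: [-3.7, -0.2, 8.6]
finger_gap: -0.0002
gripper_force: 4.4
```

{"method": "carry_out", "body": {"increments": [[[-0.001,0,-0.001],[0,0,0]],[[-0.001,0,-0.001],[0,0,0]],[[-0.001,0,-0.001],[0,0,0]],[[-0.001,0,-0.001],[0,0,0]],[[-0.001,0,-0.001],[0,0,0]],[[-0.001,0,-0.001],[0,0,0]]]}}

```text
clock: 16.7
tcp_pos: [0.4799, 0.2928, 0.0882]
orientation: [0.044, 0.999, 0.001, -0.0]
contact_force: [-4.0, 0.6, 8.6]
finger_gap: -0.0
gripper_force: 4.4
```

Run:
```python
from h import *
s=ctrl.read_state();print(s['clock'],s['tcp_pos'],s['contact_force'])
if abs(s['tcp_pos'][2]-.088)<.0015: print(ctrl.close_job())
```

```text
16.7 [0.47987071 0.29275622 0.08822476] [-3.97001753  0.62253205  8.58697918]
the job is handed in; nothing more can be done
None
```

I handed the job in at 16.7 s: both bushings stand upright in the green bin, the bar end is still in the tray, and the fingers are holding the lever at half travel (bar top about 88 mm, 8.6 N).

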